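# Start the bench grinder

### The arm

A 6-joint arm with a two-finger parallel gripper is mounted at the origin on the work surface. World frame = base frame: x ahead of the robot, y to its left, z up, the work surface at z = 0. Lengths are in m, angles in rad, forces in N, time in s.
With the tool pointing down it reaches from about 0.3 to 0.775 m from the base axis. Payload 14.6 kg.
Tool frame: the origin (TCP) lies on the centre line of the jaws, within the pads' length; the fingertips stand 19 mm ahead of it and the grasp point (between the pads) is the TCP; z points along the fingers, y is the line along which they close (so a half turn about z gives the same grasp; the last joint's range is limited). The gripper opens to 85 mm and grips with 20 to 120 N. Pads are 22 mm wide; open, the fingers measure 114 mm over their backs; the gripper's body (76 mm by 85 mm) begins 54 mm behind the grasp point. The pads swing forward as they close: fully open they stand 13 mm farther back than shut.
Start: joints at [1.214, 0.3, 1.521, -0, 1.321, -0.067], TCP at [0.157, 0.527, 0.25] pointing down, gripper open.
Joint ranges: [-3.03, 3.03], [-0.79, 2.21], [0.23, 2.52], [-1.04, 4.18], [0, 3.07], [-2.55, 2.55]. Speed limits (rad/s): [2.22, 2.22, 2.57, 3.14, 3.14, 3.14].

### API

Orientations are given as a rotation vector (axis times angle).
In Python, from workcell import ctrl gives the robot as it stands. The module is installed in compiled form; this text tells all that it offers.
- The arm moves only by the tool arm_command, never from a script. Its argument "commands" is text: rows parted by semicolons, each of 5 numbers parted by spaces: the shift along the tool's x, y, z in mm, then the turn about the tool's z in rad, then the opening, from -1 (shut) to 1 (fully open). A call has 1 to 12 rows; each row is the pose to reach, as a shift and turn from the pose commanded when the call began, along the tool's axes at that moment; what a row does not reach only later rows make up. A row lasts 1/12 s, in which the tool goes at most 41.7 mm and 7.16 degrees, less where a joint would pass 70% of its speed; a pose out of reach is approached as far as the arm can. A call with a gripper value outside its range is refused whole. The fingers move at their own pace and stop on an object; "force" is the grip in N (left out, the last holds). Time passes only in rows, so rows that repeat a pose let the fingers close. It gives the time, the measured TCP pose, the force, the opening and the grip force at its end, in the units of the state.
- ctrl.observe(): the state, without advancing time (a new reading comes with each control period).
- ctrl.get_image(name): name is "side" or "top"; returns the picture (420x560x3 uint8, blue, green, red); there is no depth.
- ctrl.camera_model(name): a dict with "camera_matrix" (3x3 intrinsics, pixels), "k1" (the pictures are not rectified: a ray, as slopes to the right and down, at radius r is drawn at 1 + k1 r^2 times it, then the intrinsics apply), "origin" and "attitude" of the camera in the world. Camera axes: x right, y up, looking along -z (the intrinsics and any distortion apply to the point x, -y, -z); pixel columns grow to the right and rows downward; lengths in m; the calibration is good to about 2 mm. A picture is of the moment at which its call begins. camera_model takes no time and is no camera call.
- ctrl.close_job(): hands the job in; it is judged then, once.
The state is a dict: "t": time; "joint_pos": joint angles; "joint_vel": joint speeds; "effort": joint torques, N m; "eef_pos": TCP position; "tcp_rot": TCP orientation; "wrist_force": force on the tool from outside, world axes, zero at the start; "wrist_torque": the same for the moment, N m; "width": opening from 0.0 (shut) to 1.0 (fully open); "grasp_force": force on a finger pad.
Only numpy, scipy, OpenCV 4.12 (cv2) and the standard library are available. Lean on these libraries where they do the work, as an engineer would, in place of code of your own. Each camera call takes 0.05 s, during which the arm holds its last target. There are 200 camera calls.

### The job

Get the bench grinder running the way a metalworker does, pressing with the closed fingers: first press the raised end of the rocker on the bench isolator box all the way down so that it stays over, then press the large square key on top of the dust extractor all the way down so that it stays in, and last press the small round start button on the grinder fully home and let it spring back. Do not press the grinder's mushroom stop button or the extractor's small round reset key, pick nothing up, and leave the extractor and all the loose tools, tins and the bottle where they are.

Things in the scene. Friction and masses are not known exactly. Their poses are not given: they have to be found in the camera images.
- isolator: Bench isolator: grey metal box 100 (its x) x 75 (its y) x 42 mm high, screwed to the bench, with a 3 mm black bezel and a grey rocker in its top and a steel conduit (18 mm thick, top 29 mm above the bench) leaving its +x end. Origin: centre of its underside. Only turned about the vertical.
- rocker (a joint): Isolator's grey rocker: plate 56 mm long along the isolator's x, 34 mm wide, a shallow V pivoted across its middle (axis along y, 48 mm above the bench). 0 rad = off: -x half level, its top 52 mm above the bench, +x half (conduit end) raised. 0.32 rad = on: +x half level instead. It snaps over past 0.16 rad and stays; takes about 5 N, 18 mm from the pivot.
- rocker_press (a point): Point to press: on the upper face of the rocker's raised +x half, 18 mm along it from the pivot, midway across; moves with the rocker. At off it is 57 mm above the bench and its frame is parallel to the isolator's (z up). Pressed straight down it sinks 5 to 6 mm until fully over (the outer edge of that half 9 mm).
- extractor: Portable dust extractor standing loose: white box 200 (its x) x 240 (its y) mm, top 158 mm above the bench, 1.8 to 3.4 kg, round grilles on both ends. A handle, a 16 mm bar 140 mm long along y, crosses its top 40 mm to +x of the centre, its top 200 mm above the bench. A black strip with the two keys runs along its -x top edge. Origin: centre of its underside.
- extractor_key (a joint): Large square stay-put key of the extractor, m. 0 = up (off), 0.008 = fully down (on). A stiff key without return spring: takes about 5 N all the way and stays as far down as it was pushed.
- key_top (a point): Centre of the top of the large square grey key (34 x 34 mm): 66 mm in front of (-x of) and 45 mm to the +y side of the extractor's centre, 178 mm above the bench when up. It is pressed straight down 8 mm, and then still stands 6 mm above the collar beneath it.
- reset_key (a joint): Small round reset key of the extractor, m. 0 = up, 0.003 = pressed. Not to be pressed.
- reset_top (a point): Centre of the top of the small round reset key (15 mm across), 95 mm from the square key on the -y side, 168 mm above the bench.
- grinder: Bench grinder, fixed: foot x from -140 to +100 mm, 160 wide, 26 high; motor along y, axis 145 mm high at x = 45, front at x = -17; wheel and tool rest at each end, 314 mm over all; clear shields up to 270 mm high. On the front (-x) of the foot a pod 136 mm wide, its plate sloping 25 degrees down to -x, carries start and stop buttons. Origin: underside of the foot, turned only about z.
- start_button (a joint): Small round start button, m. 0 = out, 0.006 = fully home. Springs back by itself; needs about 5 N to be fully home.
- start_top (a point): Centre of the top of the round start button (24 mm across, 12 mm proud of the sloping plate, 8 mm of its 31 mm steel collar), on the +y side of the pod: 103 mm to -x and 33 mm to +y of the grinder's origin, 73 mm above the bench. Its z points out of the button, 25 degrees from vertical, leaning to the grinder's -x; the button moves along -z.
- stop_button (a joint): Mushroom stop button, m. 0 = out, 0.006 = pressed. Not to be pressed.
- stop_top (a point): Centre of the top of the mushroom stop button (38 mm across, standing 24 mm out of the plate), 66 mm from the start button on the -y side of the pod.
- tin_large: Red eight-sided tin full of metal clippings, loose, 104 mm across, 42 mm high; origin at the centre of its underside.
- tin_small: The same, 80 mm across, 36 mm high.
- hammer: Hammer lying loose, 270 mm long along its x (handle to -x); origin about its middle, on the bench.
- brush: Brush lying loose, 200 mm long along its x; origin about its middle, on the bench.
- bottle: Closed amber bottle standing loose, 52 mm across, 110 mm high; origin at the centre of its underside.
- chisel: Cold chisel lying loose, 155 mm long along its x, 16 mm thick; origin about its middle, on the bench.
- pliers: Pliers lying loose, 170 mm long along their x (jaws to +x), 12 mm thick; origin at the pivot, on the bench.

How it is judged:
By the outcome, as a careful person would: the job done as asked, in the order asked, and still so for the second after the job is handed in, with the robot touching nothing.
It also fails if it takes over 70 s, if anything falls off the work surface, if the arm or the gripper's body presses on something with over 40 N, if the wrist force passes 120 N, or if a joint passes its speed limit or range.

## Working session

There is one attempt and no reset: what is moved stays moved. The work goes in short steps, Python scripts to look and compute and a tool call to move; the robot and the scene stay as the last step left them, time stands still between calls to the robot, and variables do not carry over. Pictures are saved under pics/ and viewed, at most 10 in all, crops included, and the job is handed in when it is done.

Besides the shell and the picture viewer there is one more tool, called in YAML: its name, and indented under it one key for each argument. arm_command: Moves the arm, as the interface text tells. Its arguments: {"type":"object","properties":{"commands":{"type":"string"},"force":{"type":"number"}},"required":["commands"]}

```bash
mkdir -p pics
python3 - <<'E'
from workcell import ctrl
import cv2
for n in("side","top"):
    cv2.imwrite(f"pics/{n}0.png",ctrl.get_image(n)); print(n,ctrl.camera_model(n))
s=ctrl.observe(); print(s["t"],s["eef_pos"],s["tcp_rot"])
E
```

```text
side {'camera_matrix': array([[446.88523418,   0.        , 271.78637811],
       [  0.        , 446.88523418, 203.41026126],
       [  0.        ,   0.        ,   1.        ]]), 'k1': -0.062395604856773215, 'origin': array([-0.14234236,  1.07322535,  1.0345418 ]), 'attitude': array([ 0.30554868, -1.23965207, -2.34406373])}
top {'camera_matrix': array([[428.11761596,   0.        , 277.37356112],
       [  0.        , 428.11761596, 209.6522835 ],
       [  0.        ,   0.        ,   1.        ]]), 'k1': 0.042149610352877315, 'origin': array([ 0.3370287 , -0.08247309,  1.37768816]), 'attitude': array([ 0.11098778, -0.10837395, -1.55804909])}
0.1 [0.15710766 0.52689076 0.24978712] [-4.53601548e-01 -3.10847531e+00  1.57488387e-03]
```

View pics/side0.png

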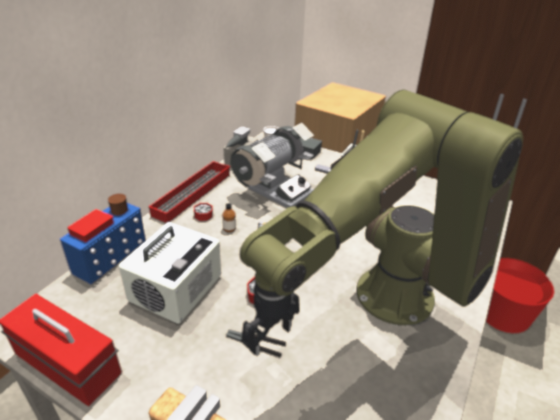

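View pics/top0.png

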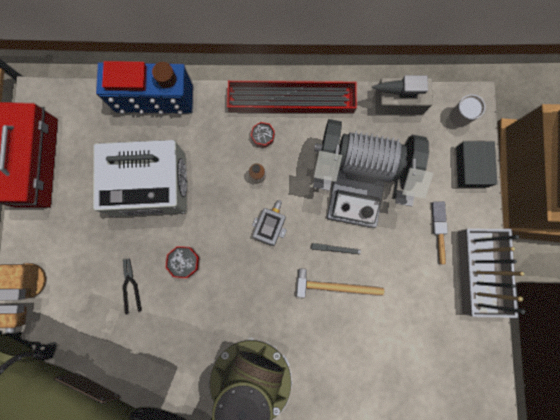

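The top view shows the extractor at about (138,178), the isolator at (269,227) with its conduit up and to the right, and the grinder pod at (355,205). In the side view the arm hides the isolator. I'll enlarge these areas.

```bash
cat > h.py <<'E'
import numpy as np,cv2
from scipy.spatial.transform import Rotation as R
from scipy.optimize import least_squares
from workcell import ctrl
C={n:ctrl.camera_model(n) for n in("side","top")}
def proj(n,p):
    c=C[n]; q=(np.atleast_2d(p)-c["origin"])@R.from_rotvec(c["attitude"]).as_matrix()
    s=np.c_[q[:,0]/-q[:,2],-q[:,1]/-q[:,2]]; s=s*(1+c["k1"]*(s**2).sum(1,keepdims=True))
    K=c["camera_matrix"]; return s@K[:2,:2].T+K[:2,2]
def atz(n,uv,z):
    return least_squares(lambda x:(proj(n,[x[0],x[1],z])-uv)[0],[.4,0]).x
def tri(a,b): # side px, top px
    r=least_squares(lambda x:np.r_[(proj("side",x)-a)[0],(proj("top",x)-b)[0]],[.4,0,.1]); return r.x,r.fun
def crop(im,x,y,w,h,k):
    c=cv2.resize(im[y:y+h,x:x+w],None,fx=k,fy=k,interpolation=cv2.INTER_CUBIC)
    for i in range(0,w,10): cv2.putText(c,str(x+i) if i%20==0 else "|",(i*k,8),0,.3,(0,255,255)); 
    for i in range(0,h,10): cv2.putText(c,str(y+i)+"-",(0,i*k+3),0,.3,(0,255,255))
    return c
E
python3 - <<'E'
from h import *
t=cv2.imread("pics/top0.png");s=cv2.imread("pics/side0.png")
a=np.hstack([crop(t,245,195,50,56,5),crop(t,315,180,75,56,5)])
b=np.hstack([crop(t,88,135,105,85,5)])
o=np.zeros((a.shape[0]+b.shape[0]+2,max(a.shape[1],b.shape[1]),3),np.uint8)
o[:a.shape[0],:a.shape[1]]=a;o[-b.shape[0]:,:b.shape[1]]=b
print(o.shape)
cv2.imwrite("pics/c1.png",o[:,:800][:600] if o.shape[0]<=600 else cv2.resize(o,None,fx=600/o.shape[0],fy=600/o.shape[0]))
a=crop(s,115,215,115,110,4);b=crop(s,225,115,85,110,4)
cv2.imwrite("pics/c2.png",np.hstack([a,b])[:, :800])
E
```

```text
(707, 625, 3)
```

View pics/c1.png

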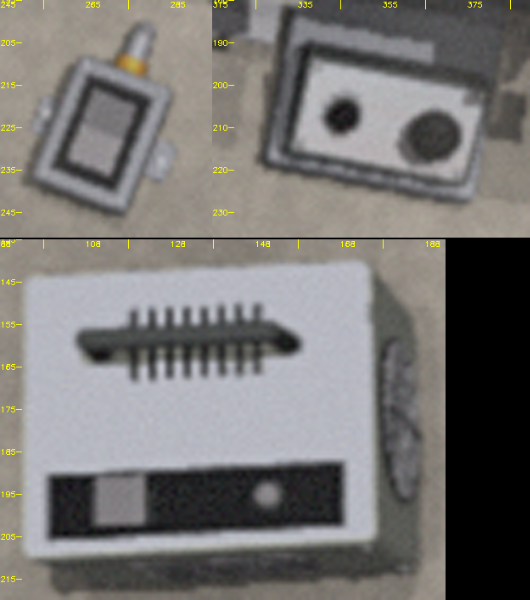

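View pics/c2.png

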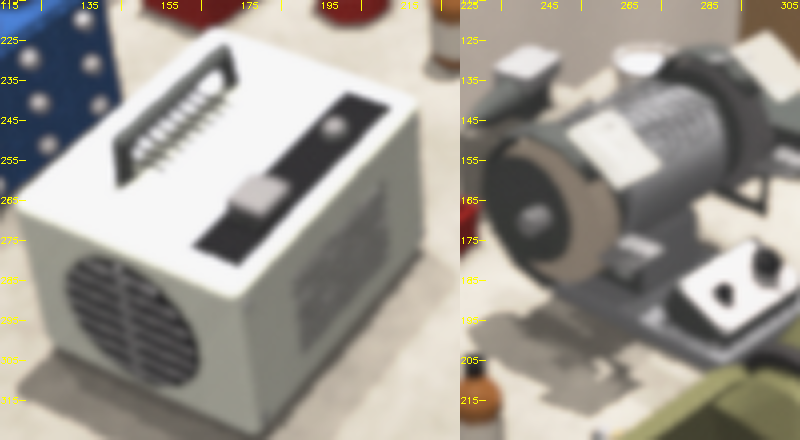

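The crops show, in full-image pixels:

| Point | Top view | Side view |
|---|---|---|
| Rocker pivot | (269.3,225.9) | hidden |
| Rocker raised half, centre | (271.2,221.4) | hidden |
| Start button | (345.9,207.1) | (290.8,188) |
| Stop button | (366.8,212.3) | (302,180) |
| Square key | (116,196.5) | (180.5,262.2) |
| Reset key | (150.9,195.1) | (198.8,246) |

Run:
```python
from h import *
np.set_printoptions(precision=4,suppress=True)
P=dict(key=((180.5,262.2),(116,196.5),.178),reset=((198.8,246),(150.9,195.1),.168),start=((290.8,188),(345.9,207.1),.073),stop=((302,180),(366.8,212.3),.085))
for k,(a,b,z) in P.items(): print(k,*tri(a,b),"top",atz("top",b,z),"side",atz("side",a,z))
s=4.243;g=lambda x,y:(245+x/s,195+y/s); e=lambda x,y:(88+x/s,135+(y-239)/s)
print("rock",atz("top",(269.3,225.9),.052),atz("top",(271.2,221.4),.057))
c=[atz("top",g(*q),.042) for q in((83,57),(170,90),(122,213),(33,178))]; print("iso",np.mean(c,0)); 
for a,b in((0,3),(1,2)): d=c[a]-c[b];print(np.hypot(*d),np.degrees(np.arctan2(d[1],d[0])))
c=[atz("top",e(*q),.158) for q in((25,278),(368,263),(375,543),(27,557))]; print("ext",np.mean(c,0))
for a,b in((0,3),(1,2),(0,1),(3,2)): d=c[a]-c[b];print(np.hypot(*d),np.degrees(np.arctan2(d[1],d[0])))
```

```text
key [0.5383 0.3768 0.1769] [-0.2886 -0.0888  0.1301  0.2682] top [0.5389 0.3768] side [0.5365 0.3776]
reset [0.546  0.2828 0.1657] [-0.0523 -0.0149  0.0222  0.0464] top [0.5457 0.2822] side [0.544  0.2848]
start [ 0.5324 -0.2912  0.0645] [ 0.2111  0.0297 -0.0639 -0.1504] top [ 0.5307 -0.2901] side [ 0.5274 -0.2791]
stop [ 0.5148 -0.3532  0.0759] [ 0.008   0.001  -0.0023 -0.0056] top [ 0.5136 -0.3514] side [ 0.5086 -0.3397]
rock [ 0.4724 -0.0547] [ 0.4859 -0.0605]
iso [ 0.4711 -0.0538]
0.09702580163354162 -21.460729588058715
0.09760513212055769 -20.724259857580222
ext [0.6059 0.3337]
0.194009790719305 4.212001720821043
0.1960199949528026 3.769740671608405
0.23416681165262446 93.42355484595893
0.23269030158993886 92.92493008433804
```

arm_command:
  commands: "-320 -310 0 0.077 -1;-320 -310 0 0.077 -1;-320 -310 0 0.077 -1;-320 -310 0 0.077 -1;-320 -310 0 0.077 -1;-320 -310 0 0.077 -1;-320 -310 0 0.077 -1;-320 -310 0 0.077 -1;-320 -310 0 0.077 -1;-320 -310 0 0.077 -1;-320 -310 0 0.077 -1;-320 -310 0 0.077 -1"
  force: 40

```text
t: 1.1
eef_pos: [0.3768, 0.135, 0.2501]
tcp_rot: [0.58, 3.088, -0.001]
wrist_force: [-0.1, 0.9, -0.1]
width: 0.001
grasp_force: 0.0
```

```bash
cat >> h.py <<'E'
def go(tx,ty,tz,xdeg):
    "shift (mm) and turn for tip to reach tx,ty,tz (tip 19 mm ahead) with tool x along the line xdeg"
    s=ctrl.observe(); M=R.from_rotvec(s["tcp_rot"]).as_matrix()
    d=np.array([tx,ty,tz+.019])-s["eef_pos"]
    a=np.degrees(np.arctan2(M[1,0],M[0,0])); w=(a-xdeg+90)%180-90
    print("t %.2f"%s["t"],"eef",s["eef_pos"].round(4),"F",s["wrist_force"].round(1),"w %.2f"%s["width"],"zax",M[:,2].round(3),"shift",(M.T@d*1e3).round(1),"turn",np.radians(w).round(3))
E
python3 -c "
from h import *
go(.487,-.060,.08,-21)"
```

```text
t 1.10 eef [0.3768 0.135  0.2501] F [-0.1  0.9 -0.1] w 0.00 zax [ 0.    -0.001 -1.   ] shift [-173.3 -141.7  151.3] turn -0.005
```

Run:
```python
from h import *
p=proj("side",[.487,-.06,.057])[0]; print(p, proj("side",[.531,-.290,.073]))
s=ctrl.get_image("side"); x,y=int(p[0])-60,int(p[1])-50
cv2.imwrite("pics/c3.png",crop(s,x,y,120,100,6))
```

```text
[272.08315316 222.52185499] [[291.27622859 186.49871608]]
```

View pics/c3.png

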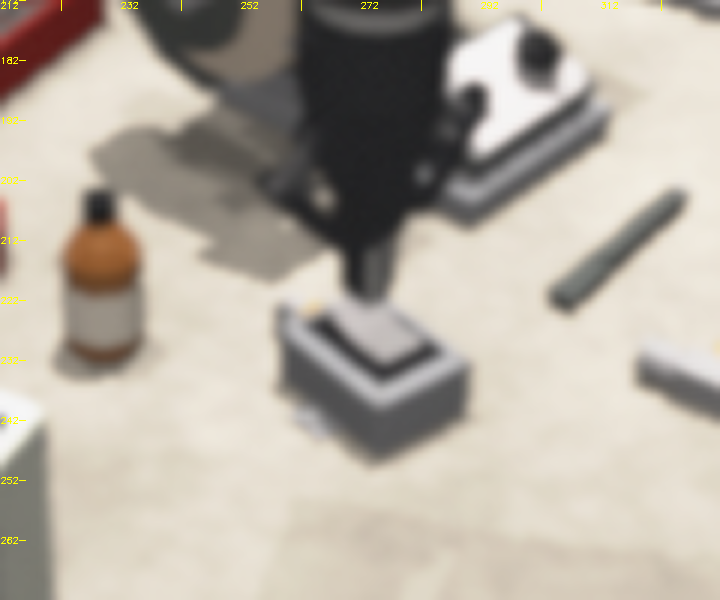

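The side crop shows the isolator with its near top corner at (275,239.5). The same corner is at (252.8,237) in the top view, and the rocker lies under the fingertips.

Run:
```python
from h import *
print(tri((275,239.5),(252.8,237)))
print(proj("side",[.4711,-.0538,.0]))
go(.487,-.060,.075,-21)
```

```text
(array([ 0.43963966, -0.00263195,  0.03743898]), array([ 0.47082083,  0.07331356, -0.1679884 , -0.38899541]))
[[274.64831811 237.12563324]]
t 1.15 eef [0.3759 0.1367 0.2501] F [ 0.6 -0.  -0.6] w 0.00 zax [-0. -0. -1.] shift [-174.9 -143.   156. ] turn -0.004
```

arm_command:
  commands: "-173 -142 0 -0.005 -1;-173 -142 0 -0.005 -1;-173 -142 0 -0.005 -1;-173 -142 0 -0.005 -1;-173 -142 0 -0.005 -1;-173 -142 0 -0.005 -1;-173 -142 40 -0.005 -1;-173 -142 80 -0.005 -1;-173 -142 120 -0.005 -1;-173 -142 150 -0.005 -1;-173 -142 150 -0.005 -1"

```text
t: 2.07
eef_pos: [0.483, -0.0544, 0.0951]
tcp_rot: [-0.562, -3.081, -0.0]
wrist_force: [-0.5, -0.5, -1.0]
width: -0.0
grasp_force: 0.0
```

```bash
python3 -c "
from h import *
go(.487,-.060,.0515,-21)"
```

```text
t 2.07 eef [ 0.483  -0.0544  0.0951] F [-0.5 -0.5 -1. ] w -0.00 zax [-0.009  0.002 -1.   ] shift [-6.  -3.8 24.5] turn 0.006
```

arm_command:
  commands: "0 0 0 0 -1;0 0 0 0 -1;0 0 0 0 -1"

```text
t: 2.32
eef_pos: [0.4869, -0.0558, 0.1025]
tcp_rot: [0.564, 3.087, -0.0]
wrist_force: [-0.2, 1.0, -0.2]
width: -0.003
grasp_force: 0.0
```

```bash
python3 -c "
from h import *
go(.487,-.060,.0515,-21)"
```

```text
t 2.32 eef [ 0.4869 -0.0558  0.1025] F [-0.2  1.  -0.2] w -0.00 zax [ 0.003 -0.001 -1.   ] shift [-1.4 -3.9 32. ] turn 0.005
```

arm_command:
  commands: "-2 -4 10 0 -1;-2 -4 18 0 -1;-2 -4 21 0 -1;-2 -4 23 0 -1;-2 -4 25 0 -1;-2 -4 26 0 -1;-2 -4 27 0 -1;-2 -4 27 0 -1"

```text
t: 2.98
eef_pos: [0.4861, -0.0604, 0.0731]
tcp_rot: [-0.565, -3.09, -0.0]
wrist_force: [-0.7, -0.1, 0.4]
width: 0.002
grasp_force: 0.0
```

arm_command:
  commands: "0 0 1 0 -1;0 0 2 0 -1;0 0 2 0 -1"

```text
t: 3.23
eef_pos: [0.4862, -0.0605, 0.0712]
tcp_rot: [-0.565, -3.09, -0.0]
wrist_force: [-0.5, -0.3, -0.3]
width: -0.003
grasp_force: 0.0
```

arm_command:
  commands: "0 0 1 0 -1;0 0 1 0 -1;0 0 1 0 -1"

```text
t: 3.48
eef_pos: [0.4864, -0.0605, 0.0711]
tcp_rot: [0.565, 3.09, -0.0]
wrist_force: [-6.4, 0.5, 12.7]
width: -0.002
grasp_force: 6.5
```

arm_command:
  commands: "0 0 1 0 -1;0 0 1 0 -1;0 0 1 0 -1"

```text
t: 3.73
eef_pos: [0.4865, -0.0605, 0.0709]
tcp_rot: [0.565, 3.09, -0.0]
wrist_force: [-10.7, 1.4, 27.8]
width: 0.004
grasp_force: 13.4
```

arm_command:
  commands: "0 0 -20 0 -1;0 0 -60 0 -1;0 0 -100 0 -1;0 0 -140 0 -1;0 0 -180 0 -1;0 0 -180 0 -1;100 60 -180 0 -1;130 90 -180 0 -1;160 120 -180 -0.1 -1;190 150 -180 -0.2 -1;190 180 -180 -0.3 -1;190 180 -180 -0.3 -1"

```text
t: 4.73
eef_pos: [0.3748, 0.162, 0.2496]
tcp_rot: [0.088, 3.139, 0.0]
wrist_force: [1.5, -0.0, 0.1]
width: -0.004
grasp_force: 0.0
```

```bash
python3 -c "
from h import *
go(.538,.3765,.20,4)
cv2.imwrite('pics/c4.png',np.hstack([crop(ctrl.get_image('top'),240,190,60,60,6),crop(ctrl.get_image('side'),242,205,60,60,6)]))"
```

```text
t 4.73 eef [0.3748 0.162  0.2496] F [ 1.5 -0.   0.1] w -0.00 zax [ 0.001  0.    -1.   ] shift [-150.9  223.3   30.8] turn -0.126
```

View pics/c4.png

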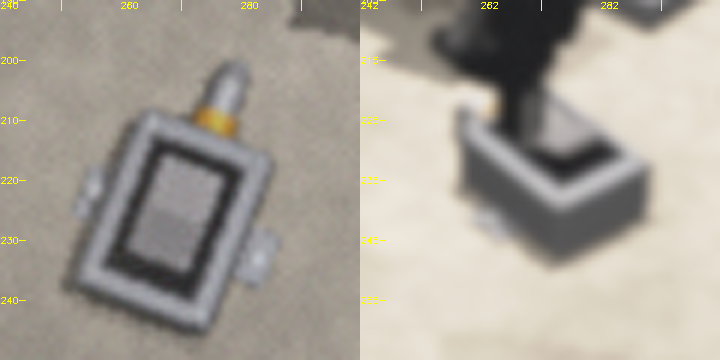

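The shading has flipped: the conduit half is now the light, level one, so the rocker is over. Next is the key.

arm_command:
  commands: "-151 223 0 -0.126 -1;-151 223 0 -0.126 -1;-151 223 0 -0.126 -1;-151 223 0 -0.126 -1;-151 223 0 -0.126 -1;-151 223 0 -0.126 -1;-151 223 0 -0.126 -1;-151 223 0 -0.126 -1;-151 223 20 -0.126 -1;-151 223 30 -0.126 -1;-151 223 30 -0.126 -1;-151 223 30 -0.126 -1"

```text
t: 5.83
eef_pos: [0.5404, 0.3731, 0.2192]
tcp_rot: [0.1, -3.139, 0.001]
wrist_force: [-0.3, -0.6, 0.3]
width: -0.001
grasp_force: 0.0
```

```bash
python3 -c "
from h import *
go(.538,.3765,.178,4)"
```

```text
t 5.83 eef [0.5404 0.3731 0.2192] F [-0.3 -0.6  0.3] w -0.00 zax [-0.001 -0.001 -1.   ] shift [ 2.2  3.6 22.2] turn -0.006
```

arm_command:
  commands: "2 3 5 0 -1;2 3 14 0 -1;2 3 19 0 -1;2 3 21 0 -1;2 3 23 0 -1;2 3 25 0 -1;2 3 26 0 -1;2 3 27 0 -1;2 3 27 0 -1"

```text
t: 6.58
eef_pos: [0.5384, 0.3767, 0.1924]
tcp_rot: [-0.101, 3.14, 0.0]
wrist_force: [-1.0, -0.5, 1.7]
width: -0.0
grasp_force: 1.1
```

arm_command:
  commands: "0 0 1 0 -1;0 0 2 0 -1;0 0 3 0 -1;0 0 3 0 -1;0 0 3 0 -1"

```text
t: 7.0
eef_pos: [0.5384, 0.3767, 0.1891]
tcp_rot: [-0.101, 3.14, 0.0]
wrist_force: [-1.4, -0.7, 1.4]
width: -0.003
grasp_force: 1.1
```

arm_command:
  commands: "0 0 1 0 -1;0 0 1 0 -1;0 0 1 0 -1"

```text
t: 7.25
eef_pos: [0.5385, 0.3767, 0.189]
tcp_rot: [-0.101, 3.139, 0.001]
wrist_force: [-3.5, -2.1, 8.6]
width: -0.0
grasp_force: 4.3
```

arm_command:
  commands: "0 0 1 0 -1;0 0 2 0 -1;0 0 2 0 -1;0 0 2 0 -1"

```text
t: 7.58
eef_pos: [0.5385, 0.3768, 0.1889]
tcp_rot: [-0.101, 3.138, 0.002]
wrist_force: [-9.1, -6.0, 20.2]
width: -0.0
grasp_force: 10.8
```

arm_command:
  commands: "0 0 -6 0 -1;0 0 -20 0 -1;0 0 -50 0 -1;0 0 -62 0 -1;70 -60 -62 0.1 -1;100 -100 -62 0.2 -1;100 -140 -62 0.253 -1;100 -180 -62 0.253 -1;100 -220 -62 0.253 -1;100 -260 -62 0.253 -1;100 -300 -62 0.253 -1;100 -300 -62 0.253 -1"

```text
t: 8.58
eef_pos: [0.4574, 0.069, 0.2483]
tcp_rot: [0.296, 3.127, 0.0]
wrist_force: [1.0, -0.0, 0.6]
width: 0.0
grasp_force: 0.0
```

```bash
python3 -c "
from h import *
go(.524,-.2887,.10,-10.5)
cv2.imwrite('pics/c5.png',np.hstack([crop(ctrl.get_image('top'),88,135,80,85,5),crop(ctrl.get_image('top'),315,180,75,85,5)]))"
```

```text
t 8.58 eef [0.4574 0.069  0.2483] F [ 1.  -0.   0.6] w 0.00 zax [ 0.001 -0.    -1.   ] shift [-132.3 -338.9  129.3] turn -0.005
```

View pics/c5.png

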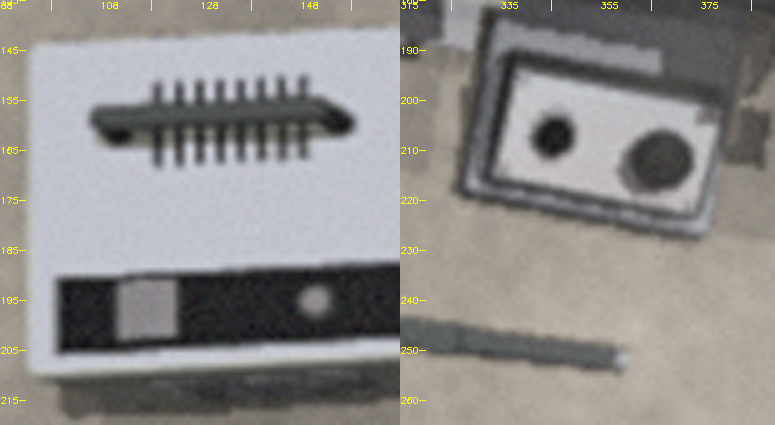

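The extractor has not moved and its key is down. The start button is at (345.6,207.2), which confirms the estimate. I'll move there now.

arm_command:
  commands: "0 -40 0 0 -1;0 -80 0 0 -1;0 -120 0 0 -1;0 -160 0 0 -1;-10 -200 0 0 -1;-40 -235 0 0 -1;-70 -265 0 0 -1;-90 -300 0 0 -1;-110 -330 0 0 -1;-132 -339 0 0 -1;-132 -339 20 0 -1;-132 -339 50 0 -1"

```text
t: 9.68
eef_pos: [0.5256, -0.2878, 0.199]
tcp_rot: [0.297, 3.124, -0.003]
wrist_force: [0.9, -0.1, -0.5]
width: -0.001
grasp_force: 0.0
```

arm_command:
  commands: "0 0 20 0 -1;0 0 40 0 -1;0 0 60 0 -1;0 0 70 0 -1;0 0 70 0 -1;0 0 70 0 -1"

```text
t: 10.18
eef_pos: [0.5242, -0.2867, 0.1285]
tcp_rot: [-0.296, -3.128, -0.0]
wrist_force: [0.1, 0.3, 0.6]
width: 0.001
grasp_force: 0.0
```

```bash
python3 -c "
from h import *
go(.524,-.2887,.075,-10.5)
cv2.imwrite('pics/c6.png',np.hstack([crop(ctrl.get_image('side'),255,150,75,75,5),crop(ctrl.get_image('top'),315,180,75,75,5)]))"
```

```text
t 10.18 eef [ 0.5242 -0.2867  0.1285] F [0.1 0.3 0.6] w 0.00 zax [-0.  0. -1.] shift [-0.2 -2.  34.5] turn -0.005
```

View pics/c6.png

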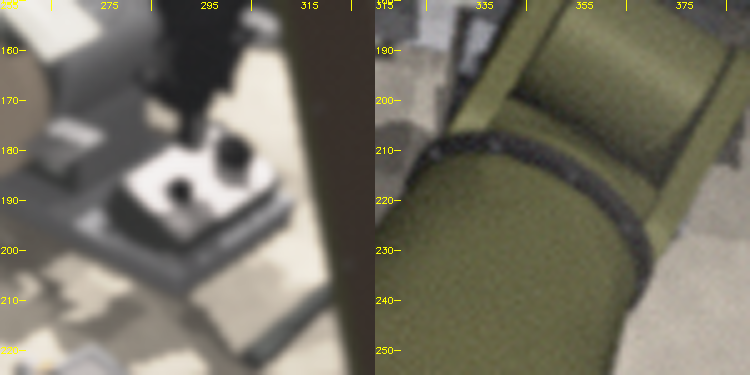

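The side crop shows the fingertip at about (294,178) and the button at (291,188). I'll compare these with the projections.

```bash
python3 -c "
from h import *
print(proj('side',[[.5242,-.2867,.1095],[.531,-.290,.073],[.524,-.287,.073],[.531,-.28,.073],[.541,-.29,.073]]))"
```

```text
[[292.82344961 179.58694474]
 [291.27622859 186.49871608]
 [292.46763692 187.33543748]
 [290.10597092 187.63606842]
 [289.08420994 185.79377167]]
```

arm_command:
  commands: "0 0 12 0 -1;0 0 24 0 -1;0 0 30 0 -1;0 0 32 0 -1;0 0 32 0 -1"

```text
t: 10.7
eef_pos: [0.5236, -0.2867, 0.0954]
tcp_rot: [-0.296, -3.126, -0.001]
wrist_force: [-0.0, 0.2, 0.2]
width: -0.001
grasp_force: 0.0
```

arm_command:
  commands: "-0.5 0 1 0 -1;-1 0 2 0 -1;-1.5 0 3 0 -1;-1.5 0 3 0 -1"

```text
t: 11.03
eef_pos: [0.5255, -0.2872, 0.0933]
tcp_rot: [0.296, 3.127, -0.0]
wrist_force: [0.3, -0.1, 0.0]
width: -0.001
grasp_force: 0.0
```

arm_command:
  commands: "-0.5 0 1 0 -1;-1 0 2 0 -1;-1.5 0 3 0 -1;-1.5 0 3 0 -1"

```text
t: 11.37
eef_pos: [0.5269, -0.2875, 0.0903]
tcp_rot: [0.296, 3.127, -0.0]
wrist_force: [-1.2, 0.3, 2.8]
width: 0.004
grasp_force: 1.5
```

arm_command:
  commands: "-0.5 0 1 0 -1;-1 0 2 0 -1;-1 0 2 0 -1"

```text
t: 11.62
eef_pos: [0.5279, -0.2877, 0.0883]
tcp_rot: [0.296, 3.128, -0.0]
wrist_force: [-1.0, 0.8, 4.1]
width: 0.003
grasp_force: 2.1
```

arm_command:
  commands: "-0.5 0 1 0 -1;-1 0 2 0 -1;-1 0 2 0 -1"

```text
t: 11.87
eef_pos: [0.5285, -0.2879, 0.0871]
tcp_rot: [-0.296, -3.127, -0.0]
wrist_force: [-9.6, 4.3, 13.9]
width: 0.001
grasp_force: 8.4
```

arm_command:
  commands: "-0.5 0 1 0 -1;-0.5 0 1 0 -1;-0.5 0 1 0 -1"

```text
t: 12.12
eef_pos: [0.5287, -0.2879, 0.0867]
tcp_rot: [-0.296, -3.126, -0.0]
wrist_force: [-16.1, 6.2, 24.1]
width: 0.004
grasp_force: 13.9
```

That is the hard stop, after about 6 mm of sprung travel. Now I'll back off along the button's axis.

arm_command:
  commands: "2 0 -4 0 -1;5 0 -10 0 -1;8 0 -20 0 -1;8 0 -50 0 -1;8 0 -90 0 -1;8 0 -130 0 -1;8 0 -160 0 -1;40 0 -160 0 -1;70 20 -160 0 -1;100 55 -160 0 -1;120 90 -160 0 -1;120 120 -160 0 -1"

```text
t: 13.12
eef_pos: [0.4312, -0.1459, 0.2458]
tcp_rot: [0.298, 3.127, -0.0]
wrist_force: [0.9, 0.2, 0.7]
width: -0.001
grasp_force: 0.0
```

arm_command:
  commands: "0 40 0 0 -1;0 80 0 0 -1;0 120 0 0 -1;0 160 0 0 -1;0 200 0 0 -1;0 200 0 0 -1;0 200 0 0 -1"

```text
t: 13.7
eef_pos: [0.4713, 0.0505, 0.2455]
tcp_rot: [0.291, 3.128, 0.0]
wrist_force: [0.2, 0.1, -0.7]
width: -0.002
grasp_force: 0.0
```

```bash
python3 -c "
from h import *
go(.5,0,.2,0)
cv2.imwrite('pics/end.png',np.vstack([cv2.resize(ctrl.get_image('top')[120:270,80:400],None,fx=2,fy=2,interpolation=2),cv2.resize(ctrl.get_image('side')[160:300,100:420],None,fx=2,fy=2,interpolation=2)]))"
```

```text
t 13.70 eef [0.4713 0.0505 0.2455] F [ 0.2  0.1 -0.7] w -0.00 zax [ 0.  0. -1.] shift [-37.5 -44.3  26.5] turn -0.185
```

View pics/end.png

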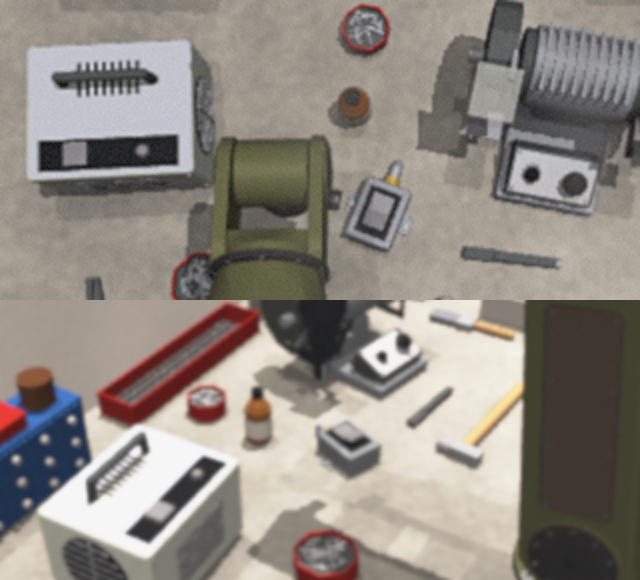

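The rocker is over, the square key is lower, the start button is out again, and nothing has been disturbed.

```bash
python3 -c "
from workcell import ctrl
print(ctrl.close_job())"
```

```text
the job is handed in; nothing more can be done
None
```

The job is handed in: I pressed the rocker, then the square key, then the start button, each to its hard stop; pictures show the rocker over, the key down, the start button sprung back and nothing visibly moved, but no verdict came back.

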